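# Load the parts tray past the spring gate

### The arm

A 7-joint arm with a two-finger parallel gripper is mounted at the origin on a cart in front of the work surface, level with it; the furniture and walls round the work are solid. World frame = base frame: x ahead of the robot, y to its left, z up, the work surface at z = 0. Lengths are in mm, angles in rad, forces in N, time in s.
With the tool pointing down it reaches from about 400 to 875 mm from the base axis. Payload 4.4 kg.
Tool frame: the origin (TCP) lies between the finger pads; the fingertips stand ctrl.tcp_to_tips ahead of it and the grasp point (between the pads) lies 8 mm behind it (ctrl.tcp_to_tips is the distance from the TCP to the fingertips, in mm); z points along the fingers, y is the direction in which the jaws open and shut (so a half turn about z gives the same grasp; the last joint's range is limited). The gripper opens to 85 mm and grips with 20 to 120 N. Pads are 22 mm wide; open, the fingers measure 114 mm over their backs; the gripper's body (76 mm by 85 mm) begins 54 mm behind the grasp point. The pads swing forward as they close: fully open they stand 13 mm farther back than shut.
Start: joints at [-1.179, 0.628, 0.038, 1.517, -0.027, 0.996, -0.02], TCP at [287.264, 583.093, 242.313] pointing down, gripper open.
Joint ranges: [-3.06, 3.06], [-0.37, 2.12], [-1.25, 1.32], [0.18, 2.47], [-1.1, 4.24], [0.23, 1.98], [-2.94, 2.94]. Speed limits (rad/s): [2.57, 2.57, 3.14, 3.14, 3.14, 3.14, 3.14].

### API

Orientations are given as [roll, pitch, yaw] about the fixed x, y, z axes, in that order (R = Rz(yaw) Ry(pitch) Rx(roll)).
In Python, from cell import ctrl gives the robot as it stands.
- The arm moves only by the tool send_rows, never from a script. Its argument "rows" is a list of rows, each an object of numbers: "x", "y", "z": the shift along the world's x, y, z in cm; "roll": the turn about the world's z in degrees; "claw": the closure, from 0 (fully open) to 1 (shut). A call has 1 to 5 rows; each row is the pose to reach, as a shift and turn from the pose commanded when the call began; what a row does not reach only later rows make up. A row lasts 1/12 s, in which the tool goes at most 41.7 mm and 7.16 degrees, less where a joint would pass 70% of its speed; a pose out of reach is approached as far as the arm can. A call with a gripper value outside its range is refused whole. The fingers move at their own pace and stop on an object; the grip force is fixed at half the most. Time passes only in rows, so rows that repeat a pose let the fingers close. It gives the time, the measured TCP pose, the force and the opening at its end, in the units of the state.
- ctrl.read_state(): the state, without advancing time (a new reading comes with each control period).
- ctrl.get_image(name): name is "side" or "top"; returns (picture, depth): 400x640x3 uint8, blue, green, red; 400x640 float32, mm along the optical axis (not along the pixel's ray), 0 where there is no reading.
- ctrl.get_calibration(name): a dict with "intrinsics" (3x3 intrinsics, pixels), "T" (4x4, takes a point from camera to world coordinates). Camera axes: x right, y down, z forward; pixel columns grow to the right and rows downward; lengths in mm; the calibration is good to about 2 mm. A picture is of the moment at which its call begins. get_calibration takes no time and is no camera call.
- ctrl.finish_job(): hands the job in, once; it reports no verdict.
Trained networks look in the newest picture that a camera, given by its name, has taken for a name from the list of things; names that differ only in an ending like _2 or _b are one class to them, and where a whole thing is asked for, a point or a joint stands for the part that bears it (a point fixed in the world has none). Each returns a list of dicts, best first, with "confidence" (0 to 1); they miss things now and then, are a little off and sometimes report something else, mostly with a low value. They report only what shows in the picture. A call takes as long as a camera call. They do not tell look-alikes from the thing itself.
- ctrl.recognise(camera, query): "uv" ([column, row] in pixels, amid what is visible of it).
- ctrl.regions_of(camera, query): "region" (400x640 bool, what is visible of it) and "uv" ([column, row] in pixels, amid what is visible of it).
- ctrl.place_of(camera, query): "uv" ([column, row] in pixels: a listed point, or the origin of a listed thing).
The state is a dict: "clock": time; "qpos": joint angles; "qd": joint speeds; "tau": joint torques, N m; "eef_pos": TCP position; "tool_rot": TCP orientation; "force": force on the tool from outside, world axes, zero at the start; "torque": the same for the moment, N m; "width": finger opening in mm.
Only numpy, scipy, OpenCV 4.12 (cv2) and the standard library are available. Lean on these libraries where they do the work, as an engineer would, in place of code of your own. Each camera call takes 0.05 s, during which the arm holds its last target. There are 200 camera calls.

### The job

Load the blue tray: hold the red spring gate open by pressing down on its yellow treadle with one fingertip, and while it is held, push the tray by its upright rear plate with the other finger along the chute under the gate until it is fully home against the end stop. Then let go so that the gate falls shut behind the tray's box. Only press and push: do not lift the tray, keep the end cap in it, and leave the other things on the bench alone.

Things in the scene. Friction and masses are not known exactly. Their poses are not given: they have to be found in the camera images.
- chute: Straight grey-walled chute fixed to the bench (mm): origin on the bench plane, on its centre line; +x the pushing direction (about to the robot's left, up to 0.4 rad off), +y the treadle's side (towards the robot). Base 6 thick, x -101 to 215, y -48 to 56. Channel: floor z 6, y -34 to 34, walls 5 thick, tops z 30. Bearing blocks 12x12 at x -94, 112, 168, y 43, tops z 68
- end_stop (a point): centre of the end stop's face towards the tray, at chute-local (206, 0, 26); the stop's top is at z 45; axes as the chute's
- gate (a joint): Hinged gate, rad: 0 shut (its spring returns it), grows as it opens, stop at 0.70. The tray's box cannot push it open, but passes freely under the blade while the joint is above 0.32. It turns on a steel shaft, 8 dia, along the chute's local x at local y 42, z 62
- treadle_line (a point): middle of the top face of the ribbed yellow treadle plate as shut (this point is fixed to the chute, local (-8, 74, 64), axes as the chute's). The plate is 184 x 50 x 4, chute-local x -100 to 84, y 47 to 97, and is part of the gate: pressed down (about 4 N at 30 mm from the shaft, plate tips down outwards) it raises the gate; let go, the gate falls shut
- gate_blade (a point): middle of the lower edge of the gate's red blade, moves with it; chute-local (140, -15, 35) when shut. Blade 6 thick (x 137 to 143), y 0 to -30; it hangs from a red arm, x 135 to 145, y 39 to -31, underside z 59 when shut; blade and arm rise with the gate
- tray: Loose blue tray in the chute (mm): 141 long, 64 wide, 0.25 to 0.5 kg; origin at the centre of its underside, x the pushing direction. Front: open box, x 14.5 to 70.5, 40 high; then a low tail, 14 high; a push plate at the rear. Starts 82 to 120 short of home, box before the gate. Home (box against the end stop) is chute-local x 135.5: the box is then 7 past the blade, which drops behind it
- push_plate (a point): centre of the rear face of the tray's upright push plate, 50 above the tray's underside, axes as the tray's. Plate 6 thick, y -30 to 30, top 74 above the tray's underside (80 above the bench), so well above the chute walls. At chute-local x 65 when the tray is home
- tray_pocket (a point): centre of the floor inside the tray's box (48 x 56 mm inside)
- cap_load: white plastic tube end cap, flange 45 mm dia, 26 high, standing loose in the tray's box; origin at the centre of its underside
- cap_spare: white plastic tube end cap, flange 45 dia, 26 high, standing on the bench beside the delivery end of the chute; loose bystander, sizes in mm
- putty_tin: round tan tin, 62 dia, 23 high, on the bench beyond the chute; loose bystander, sizes in mm
- chain_wheel: small white chain wheel, 39 dia, 18 high, on the bench beyond the chute; loose bystander, sizes in mm
- tape_measure: yellow and black tape measure, 33x79x65, standing on the bench beyond the chute; loose bystander, sizes in mm
- green_tape: roll of green tape, 94 dia, 48 high, at the right front of the bench; loose bystander, sizes in mm
- label_roll: roll of white labels, 73 dia, 36 high, at the left back; loose bystander, sizes in mm
- screwdriver: blue-handled screwdriver, 206 long, 27 high, at the left; loose bystander, sizes in mm
Not all that is in view belongs to the job. Leave any pink or purple look-alike of the cap_load alone.

How it is judged (in metres and radians):
On the way, in this order (a step that is already met when the one before it is completed fails the run):
1. the gate is held open while the tray's box is still before it (value of joint gate above 0.28 rad and x of tray in the frame of chute below 0.064 m), for 0.2 s.
2. the gate is held open while the tray's box is under it (value of joint gate above 0.28 rad and x of tray in the frame of chute between 0.085 and 0.128 m), for 0.1 s.
At the end, for the whole second after the job is handed in: The tray lies flat at rest in the chute within 5 mm of the end stop, the end cap in its box, and the gate has fallen shut (below 0.05 rad) behind the box (x of tray in the frame of chute above 0.1305 m and z of tray in the frame of chute below 0.01 m and angle between tray's own z axis and vertical below 0.05 rad and value of joint gate below 0.05 rad and distance between cap_load and tray_pocket below 0.02 m and linear speed of tray below 0.02 m/s); the robot touches nothing.
It fails at once if the tray is lifted more than 10 mm out of the chute's floor, or tipped more than 0.2 rad (z of tray in the frame of chute above 0.016 m or angle between tray's own z axis and vertical above 0.2 rad).
It fails at once if the end cap leaves the tray's box (distance between cap_load and tray_pocket above 0.03 m).
It fails at once if another thing on the bench is moved more than 25 mm (distance of any of cap_spare, putty_tin, chain_wheel, tape_measure, green_tape, label_roll, screwdriver from where it was at the start of the episode above 0.025 m).
It also fails if it takes over 48 s, if anything falls off the work surface, if the arm or the gripper's body presses on something with over 40 N, if the wrist force passes 120 N, or if a joint passes its speed limit or range.

## Working session

There is one attempt and no reset: what is moved stays moved. The work goes in short steps, Python scripts to look and compute and a tool call to move; the robot and the scene stay as the last step left them, time stands still between calls to the robot, and variables do not carry over. Pictures are saved under pics/ and viewed, on a budget of 10 in all, crops included, one or two more only if the job needs it, and the job is handed in when it is done.

Besides the shell and the picture viewer there is one more tool, called after ">>>" as name([rows], argument=value, ...), one row to a line, values as JSON. send_rows: Moves the arm, as the interface text tells. Its arguments: {"type":"object","properties":{"rows":{"type":"array"}},"required":["rows"]}

```bash
mkdir -p pics; ls
cat > h.py <<'E'
from cell import ctrl
import numpy as np, cv2
def world(cam,uv,depth,r=2):
    c=ctrl.get_calibration(cam);K=np.array(c["intrinsics"]);T=np.array(c["T"])
    u,v=int(round(uv[0])),int(round(uv[1]))
    p=depth[max(0,v-r):v+r+1,max(0,u-r):u+r+1];p=p[p>0]
    if len(p)==0:return None
    d=np.median(p);q=np.linalg.inv(K)@[uv[0],uv[1],1]*d
    return (T@np.append(q,1))[:3]
E
python3 - <<'E'
from h import *
for c in("side","top"):
    im,d=ctrl.get_image(c);cv2.imwrite(f"pics/{c}0.png",im)
    cal=ctrl.get_calibration(c);print(c,np.round(cal["intrinsics"],1).tolist(),np.round(cal["T"],3).tolist())
    for q in["end_stop","treadle_line","gate_blade","push_plate","tray","tray_pocket","cap_load","chute","cap_spare"]:
        print(q,[(np.round(x["uv"],1).tolist(),round(x["confidence"],2),np.round(world(c,x["uv"],d),0).tolist() if world(c,x["uv"],d) is not None else None) for x in ctrl.place_of(c,q)[:3]])
s=ctrl.read_state();print(s);print(ctrl.tcp_to_tips)
E
```

```text
pics
side [[437.7, 0.0, 313.9], [0.0, 437.7, 199.3], [0.0, 0.0, 1.0]] [[1.0, -0.009, -0.018, 570.677], [0.008, -0.66, 0.752, -889.266], [-0.019, -0.752, -0.659, 927.259], [0.0, 0.0, 0.0, 1.0]]
end_stop [([337.2, 175.6], 0.84, [622.0, 242.0, 37.0]), ([298.4, 139.2], 0.41, [484.0, 501.0, 10.0])]
treadle_line [([302.2, 208.9], 0.81, [513.0, 53.0, 63.0]), ([308.4, 193.7], 0.62, [530.0, 119.0, 66.0])]
gate_blade [([336.2, 188.8], 0.55, [616.0, 169.0, 42.0])]
push_plate [([329.2, 218.1], 0.84, [591.0, 19.0, 59.0])]
tray [([328.1, 214.3], 0.87, [588.0, 20.0, 72.0]), ([307.0, 193.5], 0.56, [526.0, 121.0, 65.0])]
tray_pocket [([361.4, 202.1], 0.62, [692.0, 118.0, 31.0]), ([331.1, 202.0], 0.6, [599.0, 106.0, 42.0]), ([310.0, 195.1], 0.15, [535.0, 114.0, 64.0])]
cap_load [([277.2, 204.7], 0.71, [430.0, 136.0, 7.0]), ([299.4, 170.7], 0.66, [494.0, 307.0, 10.0]), ([333.0, 200.4], 0.36, [605.0, 122.0, 35.0])]
chute [([330.7, 226.2], 0.64, [596.0, 20.0, 25.0])]
cap_spare [([306.7, 193.0], 0.62, [525.0, 125.0, 63.0]), ([329.9, 218.1], 0.52, [593.0, 19.0, 59.0])]
top [[439.3, 0.0, 319.0], [0.0, 439.3
[... 873 characters left out ...]
.0])]
{'clock': 1.0, 'qpos': array([-1.17880395,  0.62840404,  0.03850856,  1.51741706, -0.02700334,
        0.99627038, -0.02000622]), 'qd': array([ 1.05171640e-03,  2.76188677e-05,  1.47762843e-03, -1.02102434e-03,
        8.86732247e-04,  7.66425933e-04,  1.28639211e-03]), 'tau': array([ 2.96105409e-04, -5.63295150e+01,  1.22540977e+00, -1.93790370e+01,
        1.08356844e-02,  1.60558553e-03, -8.60648811e-06]), 'eef_pos': array([287.26582462, 583.0922285 , 242.30548303]), 'tool_rot': array([ 3.14157366e+00, -3.40543175e-05,  2.68375992e+00]), 'force': array([ 0.16321083,  0.11898403, -0.37253375]), 'torque': array([ 0.01277304, -0.02970368, -0.02132816]), 'width': 85.48278146018227}
11.0
```

Run:
```python
import cv2
a=cv2.imread("pics/top0.png");b=cv2.imread("pics/side0.png")
cv2.imwrite("pics/t1.png",cv2.resize(a[140:290,200:400],None,fx=4,fy=4,interpolation=2))
cv2.imwrite("pics/s1.png",cv2.resize(b[120:270,230:430],None,fx=4,fy=4,interpolation=2))
```

```text
(no output)
```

View pics/t1.png

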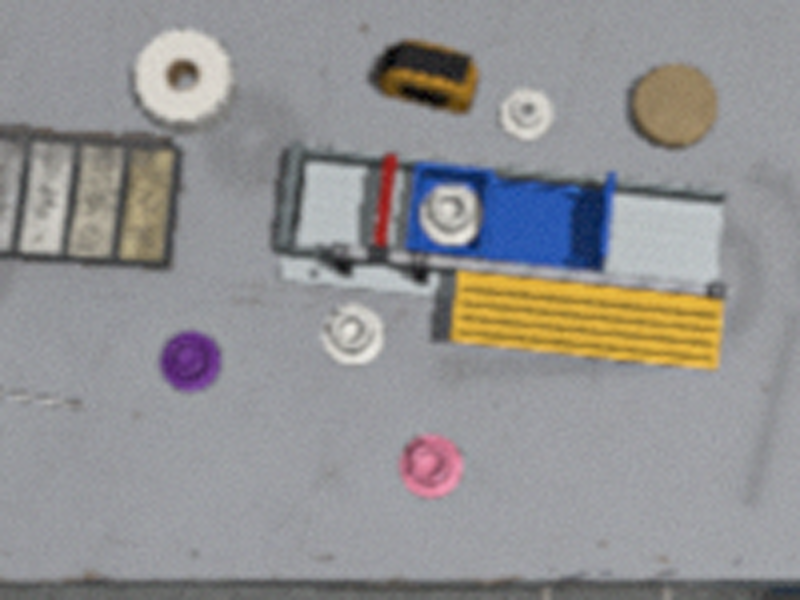

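View pics/s1.png

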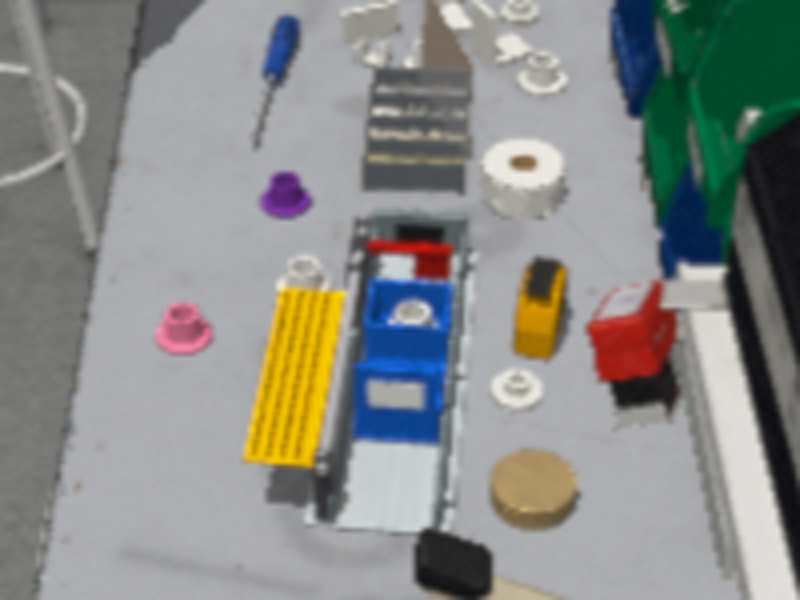

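View pics/top0.png

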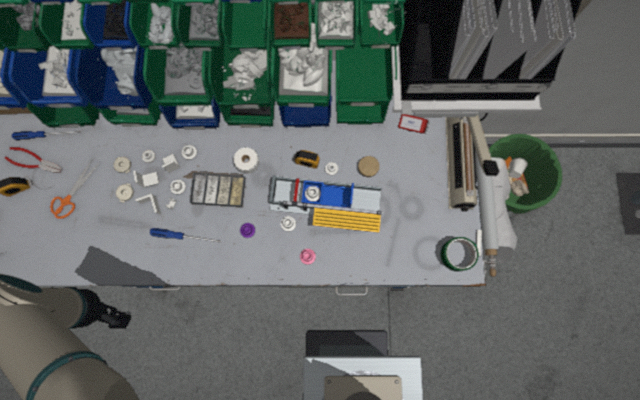

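```bash
cat >> h.py <<'E'
def cloud(cam,d):
    c=ctrl.get_calibration(cam);K=np.array(c["intrinsics"]);T=np.array(c["T"])
    v,u=np.mgrid[:400,:640];r=np.stack([(u-K[0,2])/K[0,0],(v-K[1,2])/K[1,1],np.ones_like(d)],-1)*d[...,None]
    return r@T[:3,:3].T+T[:3,3]
E
python3 - <<'E'
from h import *
for c in("top","side"):
    im,d=ctrl.get_image(c);P=cloud(c,d);h=cv2.cvtColor(im,cv2.COLOR_BGR2HSV)
    inb=(P[...,0]>440)&(P[...,0]<680)&(P[...,1]>-120)&(P[...,1]<300)&(d>0)
    H,S,V=h[...,0],h[...,1],h[...,2]
    y=inb&(H>15)&(H<32)&(S>130)&(V>100)&(abs(P[...,2]-62)<12)&(P[...,1]<145)
    r=cv2.minAreaRect(P[y][:,:2].astype(np.float32));print(c,"yellow",r,y.sum(),P[y].mean(0),np.median(P[y][:,2]))
    b=inb&(H>100)&(H<130)&(S>120)&(abs(P[...,1]-80)<100)&(P[...,0]>540)
    q=P[b]; print(" blue",b.sum(),cv2.minAreaRect(q[:,:2].astype(np.float32)))
    t=q[q[:,2]>60];print(" plate top",len(t),t.mean(0),cv2.minAreaRect(t[:,:2].astype(np.float32)))
    red=inb&((H<8)|(H>172))&(S>120);q=P[red];print(" red",len(q),q.mean(0),cv2.minAreaRect(q[:,:2].astype(np.float32)))
    w=inb&(P[...,2]>20);e=P[w];
    print(" all rect z>20 x>545",cv2.minAreaRect(e[(e[:,0]>545)&(e[:,2]<50)&(e[:,0]<660)][:,:2].astype(np.float32)))
E
```

```text
top yellow ((516.1582641601562, 39.01154327392578), (182.9040985107422, 49.6986198425293), 83.85392761230469) 1152 [515.7385889   39.00153166  64.42888596] 64.39101989709263
 blue 840 ((597.0650634765625, 89.43516540527344), (144.85362243652344, 68.93331146240234), 84.66046142578125)
 plate top 46 [583.12212446  25.79685737  79.01772984] ((585.1432495117188, 25.48049545288086), (5.646539688110352, 56.72964096069336), 82.63533782958984)
 red 62 [600.94339503 177.9794908   67.32139616] ((599.8547973632812, 178.73922729492188), (8.41028118133545, 65.29606628417969), 83.32545471191406)
 all rect z>20 x>545 ((600.012939453125, 95.8490982055664), (111.1736068725586, 322.4302673339844), 2.128732681274414)
side yellow ((517.96484375, 37.399166107177734), (188.07606506347656, 50.00846481323242), 83.41900634765625) 743 [517.07011157  31.19314052  63.89405848] 63.84978323166035
 blue 713 ((595.2918701171875, 90.16915893554688), (151.302490234375, 68.49522399902344), 84.26178741455078)
 plate top 91 [586.84784034  21.43655075  74.80395063] ((587.5681762695312, 20.697490692138672), (11.007522583007812, 57.7769775390625), 84.83536529541016)
 red 113 [609.92570234 183.40608881  54.28168007] ((604.9002685546875, 207.37681579589844), (74.74663543701172, 62.84733200073242), 86.06961822509766)
 all rect z>20 x>545 ((599.84619140625, 92.0123519897461), (111.78900146484375, 324.6640625), 1.6181378364562988)
```

>>> send_rows([
  {"x":1.3,"y":-2.9,"roll":-3.5,"claw":0.24},
  {"x":2.5,"y":-5.8,"roll":-7,"claw":0.24},
  {"x":3.8,"y":-8.8,"roll":-10.5,"claw":0.24},
  {"x":5.1,"y":-11.7,"roll":-14,"claw":0.24},
  {"x":6.3,"y":-14.6,"roll":-17.5,"claw":0.24},
])

```text
$.rows[0]: bad value
```

>>> send_rows([
  {"x":1.3,"y":-2.9,"z":0,"roll":-3.5,"claw":0.24},
  {"x":2.5,"y":-5.8,"z":0,"roll":-7,"claw":0.24},
  {"x":3.8,"y":-8.8,"z":0,"roll":-10.5,"claw":0.24},
  {"x":5.1,"y":-11.7,"z":0,"roll":-14,"claw":0.24},
  {"x":6.3,"y":-14.6,"z":0,"roll":-17.5,"claw":0.24},
])

```text
clock: 1.52
eef_pos: [350.9, 435.6, 242.5]
tool_rot: [3.141, 0.0, 2.375]
force: [1.5, 0.6, -0.2]
width: 64.4
```

>>> send_rows([
  {"x":1.3,"y":-2.9,"z":0,"roll":-3.5,"claw":0.24},
  {"x":2.5,"y":-5.8,"z":0,"roll":-7,"claw":0.24},
  {"x":3.8,"y":-8.8,"z":0,"roll":-10.5,"claw":0.24},
  {"x":5.1,"y":-11.7,"z":0,"roll":-14,"claw":0.24},
  {"x":6.3,"y":-14.6,"z":0,"roll":-17.5,"claw":0.24},
])

```text
clock: 1.93
eef_pos: [413.9, 289.7, 242.6]
tool_rot: [3.141, -0.0, 2.07]
force: [0.2, -0.2, -0.4]
width: 64.8
```

>>> send_rows([
  {"x":1.3,"y":-2.9,"z":0,"roll":-3.5,"claw":0.24},
  {"x":2.5,"y":-5.8,"z":0,"roll":-7,"claw":0.24},
  {"x":3.8,"y":-8.8,"z":0,"roll":-10.5,"claw":0.24},
  {"x":5.1,"y":-11.7,"z":0,"roll":-14,"claw":0.24},
  {"x":6.3,"y":-14.6,"z":0,"roll":-17.5,"claw":0.24},
])

```text
clock: 2.35
eef_pos: [477.0, 143.7, 242.6]
tool_rot: [3.141, -0.0, 1.764]
force: [0.6, 0.6, -0.2]
width: 64.7
```

>>> send_rows([
  {"x":1.3,"y":-2.9,"z":0,"roll":-3.5,"claw":0.24},
  {"x":2.5,"y":-5.8,"z":0,"roll":-7,"claw":0.24},
  {"x":3.8,"y":-8.8,"z":0,"roll":-10.5,"claw":0.24},
  {"x":5.1,"y":-11.7,"z":0,"roll":-14,"claw":0.24},
  {"x":6.3,"y":-14.6,"z":0,"roll":-17.5,"claw":0.24},
])

```text
clock: 2.77
eef_pos: [540.0, -2.4, 242.6]
tool_rot: [3.141, -0.0, 1.459]
force: [1.1, -0.1, 0.1]
width: 64.8
```

>>> send_rows([
  {"x":0,"y":0,"z":-3,"roll":0,"claw":0.24},
  {"x":0,"y":0,"z":-6,"roll":0,"claw":0.24},
  {"x":0,"y":0,"z":-9,"roll":0,"claw":0.24},
  {"x":0,"y":0,"z":-12,"roll":0,"claw":0.24},
  {"x":0,"y":0,"z":-12,"roll":0,"claw":0.24},
])

```text
clock: 3.18
eef_pos: [535.7, -0.6, 117.8]
tool_rot: [-3.132, 0.001, 1.462]
force: [-0.8, 0.8, -0.2]
width: 64.8
```

Run:
```python
from h import *
im,d=ctrl.get_image("side")
cv2.imwrite("pics/s2.png",cv2.resize(im[120:270,230:430],None,fx=4,fy=4,interpolation=2))
P=cloud("side",d);s=ctrl.read_state();print(s["eef_pos"],s["tool_rot"])
# gripper points in chute frame: lowest above z=85
O=np.array([590.9,38.5]);a=np.radians(83.8);ex=np.array([np.cos(a),np.sin(a)]);ey=np.array([-ex[1],ex[0]])
L=np.stack([(P[...,:2]-O)@ex,(P[...,:2]-O)@ey,P[...,2]],-1)
m=(d>0)&(L[...,2]>90)&(L[...,2]<170)&(abs(L[...,0]+45)<40)&(abs(L[...,1]-46)<90)
q=L[m]
for z in range(90,170,8):
    k=q[(q[:,2]>=z)&(q[:,2]<z+8)]
    if len(k):print(z,len(k),k[:,0].min().round(),np.round(np.sort(k[:,1])[[0,-1]]),"gap:",np.round([k[k[:,1]<46][:,1].max() if (k[:,1]<46).any() else 0,k[k[:,1]>46][:,1].min() if (k[:,1]>46).any() else 0]))
```

```text
[537.22036231  -0.82584576 120.25709426] [-3.13568503e+00  5.94062569e-04  1.46184639e+00]
106 2 -55.0 [14. 84.] gap: [14. 84.]
114 15 -58.0 [ 9. 94.] gap: [17. 84.]
122 24 -59.0 [ 5. 97.] gap: [16. 83.]
130 30 -60.0 [ 5. 97.] gap: [17. 83.]
138 24 -58.0 [ 5. 96.] gap: [17. 83.]
146 18 -59.0 [ 4. 95.] gap: [16. 83.]
154 37 -62.0 [-13. 108.] gap: [19. 84.]
162 99 -61.0 [-13. 113.] gap: [22. 80.]
```

View pics/s2.png

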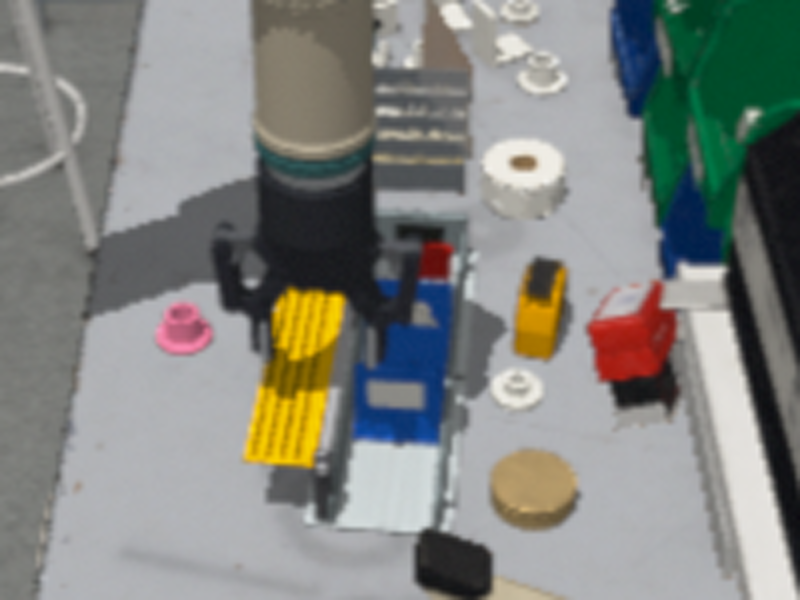

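>>> send_rows([
  {"x":0,"y":0,"z":-1,"roll":0,"claw":0.24},
  {"x":0,"y":0,"z":-2,"roll":0,"claw":0.24},
  {"x":0,"y":0,"z":-3,"roll":0,"claw":0.24},
  {"x":0,"y":0,"z":-4,"roll":0,"claw":0.24},
  {"x":0,"y":0,"z":-4.6,"roll":0,"claw":0.24},
])

```text
clock: 3.65
eef_pos: [539.1, -0.7, 75.5]
tool_rot: [-3.141, -0.0, 1.462]
force: [1.2, -0.9, 0.2]
width: 64.5
```

>>> send_rows([
  {"x":0,"y":0,"z":-0.5,"roll":0,"claw":0.24},
  {"x":0,"y":0,"z":-1,"roll":0,"claw":0.24},
  {"x":0,"y":0,"z":-1.5,"roll":0,"claw":0.24},
  {"x":0,"y":0,"z":-2,"roll":0,"claw":0.24},
  {"x":0,"y":0,"z":-2,"roll":0,"claw":0.24},
])

```text
clock: 4.07
eef_pos: [540.1, -1.0, 56.1]
tool_rot: [3.14, -0.0, 1.462]
force: [1.0, -0.1, 4.9]
width: 65.0
```

Run:
```python
from h import *
s=ctrl.read_state();print(s["eef_pos"],s["tool_rot"],s["force"])
O=np.array([590.9,38.5]);a=np.radians(83.8);ex=np.array([np.cos(a),np.sin(a)]);ey=np.array([-ex[1],ex[0]])
out=[]
for c in("side","top"):
    im,d=ctrl.get_image(c);P=cloud(c,d);h=cv2.cvtColor(im,cv2.COLOR_BGR2HSV)
    L=np.stack([(P[...,:2]-O)@ex,(P[...,:2]-O)@ey,P[...,2]],-1)
    y=(d>0)&(h[...,0]>15)&(h[...,0]<32)&(h[...,1]>130)&(abs(L[...,0])<110)&(L[...,1]>44)&(L[...,1]<100)&(L[...,2]>25)&(L[...,2]<75)
    q=L[y];f=np.polyfit(q[:,1],q[:,2],1);print(c,len(q),"treadle angle",-np.arctan(f[0]))
    r=(d>0)&((h[...,0]<8)|(h[...,0]>172))&(h[...,1]>120)&(abs(L[...,0]-140)<30)&(abs(L[...,1])<45)
    q=L[r];print(" red",len(q),q[:,2].min(),q[:,2].max())
    out.append(cv2.resize(im[150:250,260:400],None,fx=4,fy=4,interpolation=2)[:300] if 0 else cv2.resize(im[150:250,240:400],None,fx=4,fy=3,interpolation=2))
cv2.imwrite("pics/c3.png",np.vstack(out))
```

```text
[540.11830819  -1.03622968  56.07790514] [ 3.14005625e+00 -3.29872818e-05  1.46188754e+00] [ 1.00859781 -0.06349804  4.85474321]
side 375 treadle angle 0.33347845588860175
 red 101 56.60137970775054 90.03659821934025Traceback (most recent call last):
  File "<stdin>", line 9, in <module>
    raise TypeError("expected non-empty vector for x")
TypeError: expected non-empty vector for x
```

>>> send_rows([
  {"x":0,"y":0,"z":-0.4,"roll":0,"claw":0.24},
  {"x":0,"y":0,"z":-0.4,"roll":0,"claw":0.24},
  {"x":0.05,"y":0.5,"z":-0.4,"roll":0,"claw":0.24},
  {"x":0.11,"y":1.0,"z":-0.4,"roll":0,"claw":0.24},
  {"x":0.16,"y":1.5,"z":-0.4,"roll":0,"claw":0.24},
])

```text
clock: 4.58
eef_pos: [539.8, 13.6, 52.3]
tool_rot: [-3.14, 0.001, 1.462]
force: [-2.2, -3.0, 4.3]
width: 64.9
```

>>> send_rows([
  {"x":0.05,"y":0.5,"z":0,"roll":0,"claw":0.24},
  {"x":0.11,"y":1.0,"z":0,"roll":0,"claw":0.24},
  {"x":0.16,"y":1.5,"z":0,"roll":0,"claw":0.24},
  {"x":0.22,"y":2.0,"z":0,"roll":0,"claw":0.24},
  {"x":0.27,"y":2.5,"z":0,"roll":0,"claw":0.24},
])

```text
clock: 5.0
eef_pos: [542.7, 38.5, 52.2]
tool_rot: [-3.14, 0.001, 1.461]
force: [-2.5, -5.1, 4.7]
width: 65.1
```

```bash
cat >> h.py <<'E'
O=np.array([590.9,38.5]);a=np.radians(83.8);ex=np.array([np.cos(a),np.sin(a)]);ey=np.array([-ex[1],ex[0]])
def check(name):
    s=ctrl.read_state();e=s["eef_pos"];print(e,s["force"],"tcp local",(e[:2]-O)@ex,(e[:2]-O)@ey)
    out=[]
    for c in("side","top"):
        im,d=ctrl.get_image(c);P=cloud(c,d);h=cv2.cvtColor(im,cv2.COLOR_BGR2HSV)
        L=np.stack([(P[...,:2]-O)@ex,(P[...,:2]-O)@ey,P[...,2]],-1);H,S=h[...,0],h[...,1];ok=(d>0)&(abs(L[...,0])<230)
        y=ok&(H>15)&(H<32)&(S>130)&(L[...,1]>44)&(L[...,1]<100)&(L[...,2]>25)&(L[...,2]<75)
        if y.sum()>30:
            q=L[y];print(c,len(q),"treadle angle",-np.arctan(np.polyfit(q[:,1],q[:,2],1)[0]))
        q=L[ok&((H<8)|(H>172))&(S>120)&(abs(L[...,0]-140)<30)&(abs(L[...,1])<45)]
        if len(q):print(" red z",len(q),q[:,2].min(),q[:,2].max())
        q=L[ok&(H>100)&(H<130)&(S>120)&(abs(L[...,1])<45)&(L[...,2]<90)]
        if len(q):print(" blue x pct",np.percentile(q[:,0],[0,2,98,100]).round(1),"plate x",np.median(q[q[:,2]>62][:,0]) if (q[:,2]>62).any() else None)
        out.append(cv2.resize(im[150:250,240:400],None,fx=4,fy=3,interpolation=2))
    cv2.imwrite(f"pics/{name}.png",np.vstack(out))
E
python3 -c "
from h import *
check('c3')"
```

```text
[542.74923442  38.49656071  52.22114564] [-2.51049674 -5.14604027  4.672612  ] tcp local -5.2036708323109275 47.86875857525501
side 503 treadle angle 0.4122147541553915
 red z 94 58.71252264782606 95.16641497865464
 blue x pct [-17.7   0.9 144.3 147. ] plate x 3.760847616516048
top 60 treadle angle 0.3915911401349692
 red z 40 76.02297403081366 97.92188532742989
 blue x pct [ 75.6  81.2 136.8 137.1] plate x None
```

View pics/c3.png

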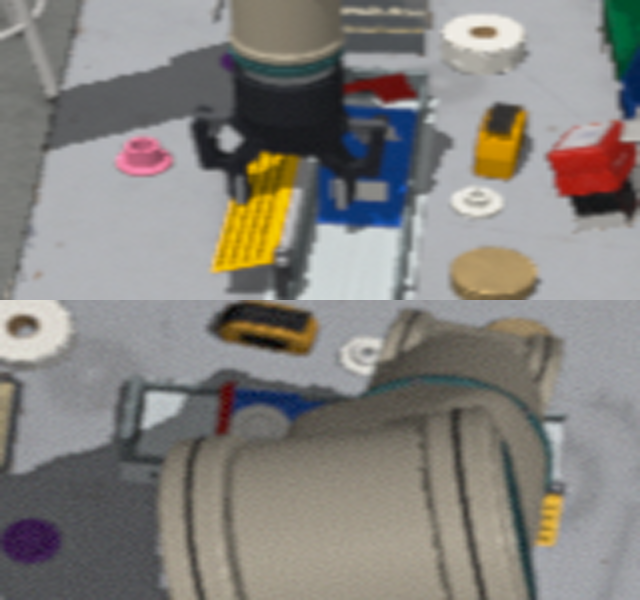

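>>> send_rows([
  {"x":0.05,"y":0.5,"z":0,"roll":0,"claw":0.24},
  {"x":0.11,"y":1.0,"z":0,"roll":0,"claw":0.24},
  {"x":0.16,"y":1.5,"z":0,"roll":0,"claw":0.24},
  {"x":0.22,"y":2.0,"z":0,"roll":0,"claw":0.24},
  {"x":0.27,"y":2.5,"z":0,"roll":0,"claw":0.24},
])

```text
clock: 5.52
eef_pos: [545.5, 63.4, 52.2]
tool_rot: [-3.14, 0.001, 1.461]
force: [-3.1, -4.9, 5.2]
width: 65.2
```

>>> send_rows([
  {"x":0.05,"y":0.5,"z":0,"roll":0,"claw":0.24},
  {"x":0.11,"y":1.0,"z":0,"roll":0,"claw":0.24},
  {"x":0.16,"y":1.5,"z":0,"roll":0,"claw":0.24},
  {"x":0.22,"y":2.0,"z":0,"roll":0,"claw":0.24},
  {"x":0.26,"y":2.4,"z":0,"roll":0,"claw":0.24},
])

```text
clock: 5.93
eef_pos: [548.1, 87.7, 52.2]
tool_rot: [-3.14, 0.001, 1.462]
force: [-2.1, -5.3, 4.8]
width: 64.9
```

>>> send_rows([
  {"x":0.03,"y":0.3,"z":0,"roll":0,"claw":0.24},
  {"x":0.06,"y":0.5,"z":0,"roll":0,"claw":0.24},
  {"x":0.08,"y":0.7,"z":0,"roll":0,"claw":0.24},
  {"x":0.08,"y":0.7,"z":0,"roll":0,"claw":0.24},
])

```text
clock: 6.27
eef_pos: [548.9, 94.9, 52.2]
tool_rot: [-3.14, 0.001, 1.462]
force: [-2.3, -3.6, 4.6]
width: 64.7
```

```bash
python3 -c "
from h import *
check('c4')"
```

```text
[548.85398502  94.94393681  52.20027605] [-2.29379456 -3.58879074  4.61072147] tcp local 51.57285166628385 47.89599512835439
side 608 treadle angle 0.4162301772953022
 red z 31 61.80224551429478 95.80440148002947
 blue x pct [ 37.1  57.1 200.6 207. ] plate x 61.095275639752096
top 583 treadle angle 0.39397125946375555
 red z 13 88.62490136101997 95.66416560475432
 blue x pct [150.4 152.9 201.9 202.6] plate x None
```

Not at the stop yet (no force rise); creep on.

>>> send_rows([
  {"x":0.01,"y":0.1,"z":0,"roll":0,"claw":0.24},
  {"x":0.02,"y":0.2,"z":0,"roll":0,"claw":0.24},
  {"x":0.03,"y":0.3,"z":0,"roll":0,"claw":0.24},
  {"x":0.03,"y":0.3,"z":0,"roll":0,"claw":0.24},
])

```text
clock: 6.7
eef_pos: [549.2, 97.5, 52.2]
tool_rot: [-3.14, 0.001, 1.462]
force: [-2.3, -4.3, 4.7]
width: 65.0
```

>>> send_rows([
  {"x":0.01,"y":0.1,"z":0,"roll":0,"claw":0.24},
  {"x":0.02,"y":0.2,"z":0,"roll":0,"claw":0.24},
  {"x":0.02,"y":0.2,"z":0,"roll":0,"claw":0.24},
])

```text
clock: 6.95
eef_pos: [549.3, 98.3, 52.2]
tool_rot: [-3.14, 0.002, 1.46]
force: [-2.8, -6.7, 5.4]
width: 64.7
```

>>> send_rows([
  {"x":0.01,"y":0.1,"z":0,"roll":0,"claw":0.24},
  {"x":0.02,"y":0.2,"z":0,"roll":0,"claw":0.24},
  {"x":0.02,"y":0.2,"z":0,"roll":0,"claw":0.24},
])

```text
clock: 7.2
eef_pos: [549.3, 98.4, 52.3]
tool_rot: [-3.14, 0.004, 1.459]
force: [-4.4, -9.3, 5.4]
width: 65.0
```

Stalled with rising force: home. Back off while still pressing, then release upward.

>>> send_rows([
  {"x":-0.05,"y":-0.5,"z":0,"roll":0,"claw":0.24},
  {"x":-0.1,"y":-0.9,"z":0,"roll":0,"claw":0.24},
  {"x":-0.1,"y":-0.9,"z":1.0,"roll":0,"claw":0.24},
  {"x":-0.1,"y":-0.9,"z":2.0,"roll":0,"claw":0.24},
  {"x":-0.1,"y":-0.9,"z":3.0,"roll":0,"claw":0.24},
])

```text
clock: 7.62
eef_pos: [550.1, 93.4, 83.3]
tool_rot: [3.14, -0.0, 1.463]
force: [0.3, -0.4, -0.4]
width: 64.7
```

>>> send_rows([
  {"x":0,"y":0,"z":2,"roll":0,"claw":0.24},
  {"x":0,"y":0,"z":4,"roll":0,"claw":0.24},
  {"x":0,"y":0,"z":7,"roll":0,"claw":0.24},
  {"x":0,"y":0,"z":10,"roll":0,"claw":0.24},
  {"x":0,"y":0,"z":14,"roll":0,"claw":0.24},
])

```text
clock: 8.03
eef_pos: [548.8, 93.1, 223.5]
tool_rot: [-3.141, 0.001, 1.462]
force: [0.8, 0.2, -0.6]
width: 64.9
```

>>> send_rows([
  {"x":-1,"y":-4,"z":0,"roll":0,"claw":0.24},
  {"x":-3,"y":-8,"z":0,"roll":0,"claw":0.24},
  {"x":-5,"y":-12,"z":0,"roll":0,"claw":0.24},
  {"x":-7,"y":-16,"z":0,"roll":0,"claw":0.24},
  {"x":-9,"y":-20,"z":0,"roll":0,"claw":0.24},
])

```text
clock: 8.45
eef_pos: [464.7, -97.6, 223.6]
tool_rot: [3.138, 0.0, 1.463]
force: [1.2, -0.8, 1.2]
width: 64.8
```

```bash
python3 -c "
from h import *
check('c5')"
```

```text
[464.66085219 -97.58266863 223.63214366] [ 1.21315767 -0.78294308  1.24951205] tcp local -148.92046283031965 110.80392995588421
side 721 treadle angle -0.0012626615493426558
 red z 96 38.91432151558752 70.03972252331744
 blue x pct [ 48.2  60.6 205.5 208.4] plate x 64.98459497349137
top 1134 treadle angle -0.009127117909912398
 red z 61 61.76004317912384 74.45830288749698
 blue x pct [ 65.3  66.8 202.9 205. ] plate x 68.14643566763976
```

View pics/c5.png

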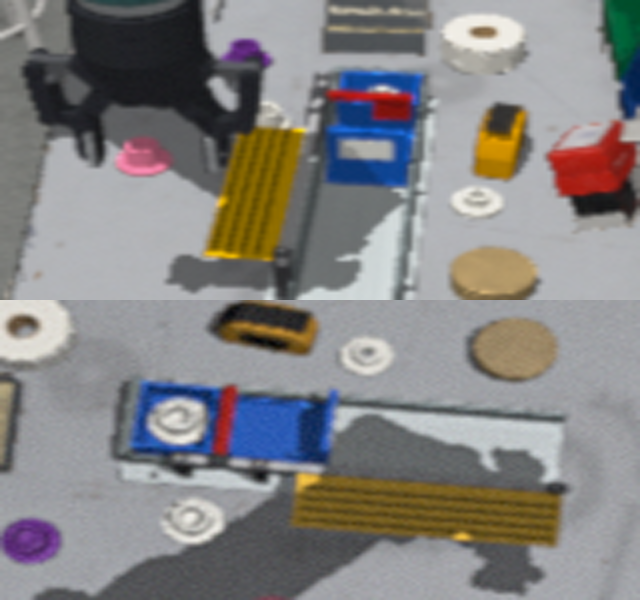

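The tray is against the stop with the cap in the box, the red gate is shut behind it, and nothing else has moved. In the top view the blade is at about (226,420) and the cap at about (178,420).

```bash
python3 -c "
from h import *
print(ctrl.finish_job())"
```

```text
the job is handed in; nothing more can be done
None
```

The tray is loaded, and I handed the job in at about 8.5 s on the robot's clock, well inside the 48 s. No verdict was reported.

**What I did:** With one fingertip I pressed the treadle to roughly 0.4–0.5 rad. With the other finger I pushed the tray by its rear plate until it stalled against the end stop, with the force along the push rising from about 4 N to 9 N. I then backed off 9 mm, lifted clear and moved the arm aside.

**Last checks, from both cameras:**
- **Treadle:** level, within 0.01 rad, so the gate is shut.
- **Tray:** the push plate is at chute x of about 65–68 mm and the box front at about 205 mm. Home is 65 and 206 mm.
- **End cap and blade:** the cap stands in the box, and the red blade is down behind it.
- **Other things on the bench:** those in the close view look unmoved. I did not measure any of them. The screwdriver and green tape were outside that view.
- **Robot:** touching nothing.

**Disagreements:**
- **Gate angle:** while I held the gate, the cameras' slope fit read slightly lower (0.39–0.42 rad) than my estimate from the fingertip height (about 0.5 rad). Both are above the 0.32 rad needed to pass.
- **Plate position:** the two cameras differ by about 3 mm.

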